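Index the sample turntable to its next hole

TASK

Press the red spring plunger of the sample turntable in with the fingertips to free the table, push it round clockwise (seen from above) to the next index hole, 45 degrees on and not past it, then let the plunger spring back up so that the table is locked there. Only press and push: leave the glass dish lying on the table, lift nothing, and do not disturb the things standing round it.

Things in the scene. Friction and masses are not known exactly. Their poses are not given: they have to be found in the camera images.
- base: Fixed blue foot (176 mm across) of the sample turntable with a steel index ring (166 mm across, top 50 mm above the bench) that has 8 holes, 45 degrees apart, on a 70 mm radius. Origin on the turning axis at bench level, z up. At joint turntable = 0 the plunger lies along the base's +x axis.
- table_centre (a point): Centre of the round aluminium table top (116 mm across, 60 mm above the bench), on the vertical turning axis.
- turntable (a joint): Turn of the table in rad: 0 at the starting hole, growing clockwise seen from above; the next hole is at 0.785 (45 degrees). The pin has about 0.02 rad of play in a hole. Light friction, about 0.1 N m; it stays where it is left.
- plunger (a joint): How far the plunger is pressed in, m: 0 fully up (pin in the hole, table locked), 0.014 fully down against its stop. Spring: about 4 N at the start, 10 N fully down. The pin is clear of the hole and the table free to turn from about 0.009; let go between holes, it rests under the ring about 0.008 down and springs up by itself at the next hole, centring the table when within about 3 degrees of it.
- plunger_cap (a point): Centre of the flat top of the round red plunger cap (41 mm across), which turns with the table on a radius of 105 mm from the axis; 78 mm above the bench when up, sinks as it is pressed. Round it stands a yellow guard collar, fixed to the table: 46 mm inside, 53 mm outside, rim 84 mm above the bench and so 6 mm above the cap when that is up. Shut fingertips fit inside the collar, and pushing sideways against its inside turns the table.
- petri_dish: Loose flat glass dish, 64 mm across and 12 mm high, lying in a 3 mm high lip (69 mm inside) at the middle of the table; origin at the centre of its underside. It rides round with the table.
- bottle_std: Bystander: the small translucent reagent bottle with a white cap nearest the printer (others stand far back), 48 mm across, 105 mm high; origin under its centre.
- stopper: Bystander: black rubber stopper, 28 mm across, 31 mm high; origin under its centre.
- timer: Bystander: white lab timer, 62 x 62 x 19 mm; origin under its centre.
- tip_box: Bystander: the nearer yellow pipette tip box (another stands far back), 78 x 118 x 45 mm; origin under its centre.

How it is judged:
By the outcome, as a careful person would: the job done as asked, in the order asked, and still so for the second after the job is handed in, with the robot touching nothing.
It also fails if it takes over 35 s, if anything falls off the work surface, if the arm or the gripper's body presses on something with over 40 N, if the wrist force passes 120 N, or if a joint passes its speed limit or range.

ROBOT

A 6-joint arm with a two-finger parallel gripper is mounted at the origin on a cart in front of the work surface, level with it; the furniture and walls round the work are solid. World frame = base frame: x ahead of the robot, y to its left, z up, the work surface at z = 0. Lengths are in mm, angles in rad, forces in N, time in s.
With the tool pointing down it reaches from about 275 to 725 mm from the base axis. Payload 5.6 kg.
Tool frame: the origin (TCP) lies midway between the tips of the shut fingers; the grasp point (between the pads) lies 19 mm behind it (arm.grip_point_offset is the distance from the TCP to the grasp point, in mm); z points along the fingers, y is the line along which they close (so a half turn about z gives the same grasp; the last joint's range is limited). The gripper opens to 85 mm and grips with 20 to 120 N. Pads are 22 mm wide; open, the fingers measure 114 mm over their backs; the gripper's body (76 mm by 85 mm) begins 54 mm behind the grasp point. The pads swing forward as they close: fully open they stand 13 mm farther back than shut.
Start: joints at [-0.841, 0.255, 0.108, 0, -1.424, -0.285], TCP at [236.67, -496.468, 231.283] pointing down, gripper open.
Joint ranges: [-2.95, 2.95], [-1.21, 1.97], [-1.09, 1.5], [-2.87, 1.71], [-2.94, -0.07], [-3.05, 3.05]. Speed limits (rad/s): [2.57, 2.57, 3.14, 3.14, 3.14, 3.14].

INTERFACE

Orientations are given as [roll, pitch, yaw] about the fixed x, y, z axes, in that order (R = Rz(yaw) Ry(pitch) Rx(roll)).
In Python, from rig import arm, snapshot, get_calibration, search_frame, trace gives the robot as it stands. The module is installed in compiled form; this text tells all that it offers.
- The arm moves only by the shell command python3 -m jog 'ROWS' [FORCE]. ROWS is JSON, a list of rows, each a list of 5 numbers: the shift along the world's x, y, z in cm, then the turn about the world's z in rad, then the closure, from -1 (fully open) to 1 (shut). In form: [[tx, ty, tz, roll, jaw], ...]. A call has 1 to 8 rows; each row is the pose to reach, as a shift and turn from the pose commanded when the call began; what a row does not reach only later rows make up. A row lasts 1/12 s, in which the tool goes at most 41.7 mm and 7.16 degrees, less where a joint would pass 70% of its speed; a pose out of reach is approached as far as the arm can. A call with a gripper value outside its range is refused whole. The fingers move at their own pace and stop on an object; FORCE is the grip in N (left out, the last holds). Time passes only in rows, so rows that repeat a pose let the fingers close. It gives the time, the measured TCP pose, the force and the opening at its end, in the units of the state.
- arm.observe(): the state, without advancing time (a new reading comes with each control period).
- snapshot(name): name is "side" or "top"; returns the picture (384x512x3 uint8, blue, green, red); there is no depth.
- get_calibration(name): a dict with "vfov" (degrees; the focal length in pixels is half the picture's height over the tangent of half this angle, whatever the lens; pixels are square), "cx", "cy" (the principal point, pixels), "pose" (4x4, takes a point from camera to world coordinates). Camera axes: x right, y down, z forward; pixel columns grow to the right and rows downward; lengths in mm; the calibration is good to about 2 mm. A picture is of the moment at which its call begins. get_calibration takes no time and is no camera call.
- arm.finish_job(): hands the job in, once; it reports no verdict.
Trained networks look in the newest picture that a camera, given by its name, has taken for a name from the list of things; names that differ only in an ending like _2 or _b are one class to them, and where a whole thing is asked for, a point or a joint stands for the part that bears it (a point fixed in the world has none). Each returns a list of dicts, best first, with "conf" (0 to 1); they miss things now and then, are a little off and sometimes report something else, mostly with a low value. They report only what shows in the picture. A call takes as long as a camera call.
- search_frame(camera, label): "rect" ([left, top, right, bottom] in pixels, round what is visible of it).
- trace(camera, label): "region" (384x512 bool, what is visible of it) and "rect" ([left, top, right, bottom] in pixels, round what is visible of it).
The state is a dict: "time_s": time; "qpos": joint angles; "joint_vel": joint speeds; "tau": joint torques, N m; "position": TCP position; "tool_rot": TCP orientation; "contact_force": force on the tool from outside, world axes, zero at the start; "moment": the same for the moment, N m; "opening": opening from 0.0 (shut) to 1.0 (fully open).
Only numpy, scipy, OpenCV 4.12 (cv2) and the standard library are available. Lean on these libraries where they do the work, as an engineer would, in place of code of your own. Each camera call takes 0.05 s, during which the arm holds its last target. There are 200 camera calls.

## Working session

There is one attempt and no reset: what is moved stays moved. The work goes in short steps, Python scripts to look and compute and a shell command to move; the robot and the scene stay as the last step left them, time stands still between calls to the robot, and variables do not carry over. Pictures are saved under pics/ and viewed, on a budget of 10 in all, crops included, one or two more only if the job needs it, and the job is handed in when it is done.

```bash
mkdir -p pics
cat > h.py <<'E'
import numpy as np,cv2
from rig import arm,snapshot,get_calibration,search_frame,trace
def ray(cam,u,v):
    c=get_calibration(cam);P=np.array(c["pose"]);f=192/np.tan(np.radians(c["vfov"]/2))
    return P[:3,3],P[:3,:3]@np.array([(u-c["cx"])/f,(v-c["cy"])/f,1])
def atz(cam,u,v,z):
    o,d=ray(cam,u,v);return o+d*(z-o[2])/d[2]
def proj(cam,p):
    c=get_calibration(cam);P=np.array(c["pose"]);f=192/np.tan(np.radians(c["vfov"]/2))
    q=P[:3,:3].T@(np.array(p,float)-P[:3,3]);return f*q[0]/q[2]+c["cx"],f*q[1]/q[2]+c["cy"]
E
python3 - <<'E'
from h import *
ims=[snapshot(n) for n in("side","top")]
for n,i in zip(("side","top"),ims):
    cv2.imwrite(f"pics/{n}0.png",cv2.resize(i,(800,600)))
    c=get_calibration(n);print(n,c["vfov"],c["cx"],c["cy"],np.round(c["pose"],2).tolist())
Z=dict(base=50,table_centre=60,plunger_cap=78,petri_dish=12+60,bottle_std=105,stopper=31,timer=19,tip_box=45)
for n in("side","top"):
  for l,z in Z.items():
    for r in trace(n,l)[:2]:
        v,u=np.nonzero(r["region"]);m=cv2.moments(r["region"].astype(np.uint8))
        if m["m00"]: print(n,l,round(r["conf"],2),np.round(r["rect"]),np.round([u.mean(),v.mean()],1),np.round(atz(n,u.mean(),v.mean(),z)))
print(arm.observe())
E
```

```text
side 51.42576936030955 260.9832775900376 193.8143817367448 [[-1.0, 0.01, -0.04, 553.49], [0.04, 0.51, -0.86, 861.19], [0.01, -0.86, -0.51, 582.37], [0.0, 0.0, 0.0, 1.0]]
top 55.249613142995535 255.26958217773753 190.54895995350103 [[0.03, -0.98, 0.17, 367.5], [-1.0, -0.03, 0.01, -6.0], [-0.0, -0.17, -0.99, 1136.69], [0.0, 0.0, 0.0, 1.0]]
side base 0.97 [224. 198. 283. 252.] [261.6 227. ] [516. 116.  50.]
side base 0.57 [270. 155. 290. 171.] [280.9 162.5] [ 444. -216.   50.]
side table_centre 0.8 [221. 198. 284. 256.] [261.  226.7] [518. 128.  60.]
side petri_dish 0.82 [238. 202. 259. 217.] [248.7 209.4] [545.  75.  72.]
side bottle_std 0.41 [231. 196. 269. 230.] [256.  214.7] [530. 147. 105.]
side stopper 0.53 [291. 285. 307. 305.] [296.5 293. ] [457. 307.  31.]
side timer 0.81 [270. 158. 292. 170.] [280.7 162.8] [ 439. -277.   19.]
side tip_box 0.81 [222. 142. 245. 170.] [232.4 156.9] [ 591. -269.   45.]
side tip_box 0.19 [223. 198. 285. 255.] [261.9 226.9] [515. 108.  45.]
top base 0.96 [191. 167. 264. 225.] [231.6 193.5] [545.  73.  50.]
top table_centre 0.56 [196. 170. 260. 223.]
[... 519 characters left out ...]
[ 588. -315.   45.]
{'time_s': 0.9, 'qpos': array([-8.41419711e-01,  2.55090246e-01,  1.08237360e-01,  2.85201607e-05,
       -1.42392306e+00, -2.84635708e-01]), 'joint_vel': array([1.27145886e-06, 1.39571965e-03, 3.58069352e-04, 9.57410853e-04,
       2.36388730e-03, 2.04084393e-04]), 'tau': array([-1.02290555e-04, -3.86396563e+01,  2.38068831e+01,  5.36791295e+00,
       -4.10935409e-04,  5.41024079e-06]), 'position': array([ 236.65758783, -496.48449958,  231.30747005]), 'tool_rot': array([-3.14156517e+00, -2.13559805e-05, -2.69684757e+00]), 'contact_force': array([0.70651583, 0.89326461, 0.18074404]), 'moment': array([ 0.00766378,  0.02018499, -0.02855337]), 'opening': 1.0000862303176357}
```

Run:
```python
from h import *
a=snapshot("top");b=snapshot("side")
A=cv2.resize(a[150:240,140:290],None,fx=5,fy=5,interpolation=cv2.INTER_CUBIC)
B=cv2.resize(b[180:310,200:320],None,fx=4.6,fy=4.6,interpolation=cv2.INTER_CUBIC)
cv2.imwrite("pics/topc.png",A);cv2.imwrite("pics/sidec.png",B);print(A.shape,B.shape)
```

```text
(450, 750, 3) (598, 552, 3)
```

View pics/top0.png

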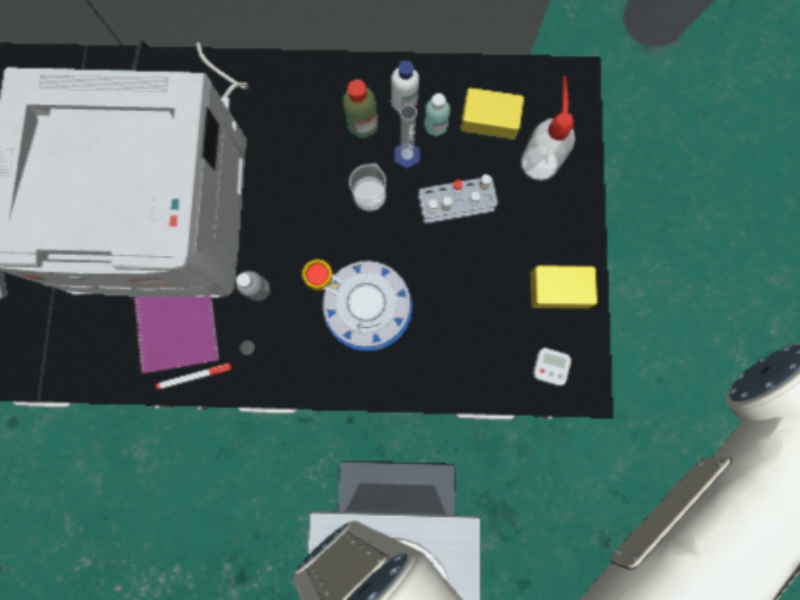

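View pics/topc.png

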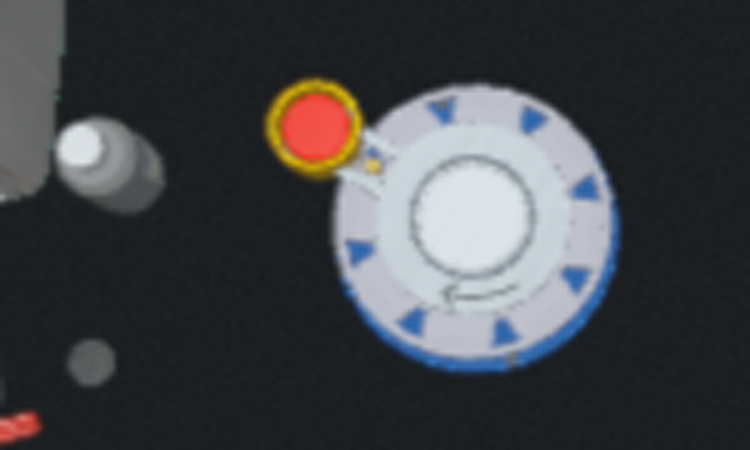

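View pics/sidec.png

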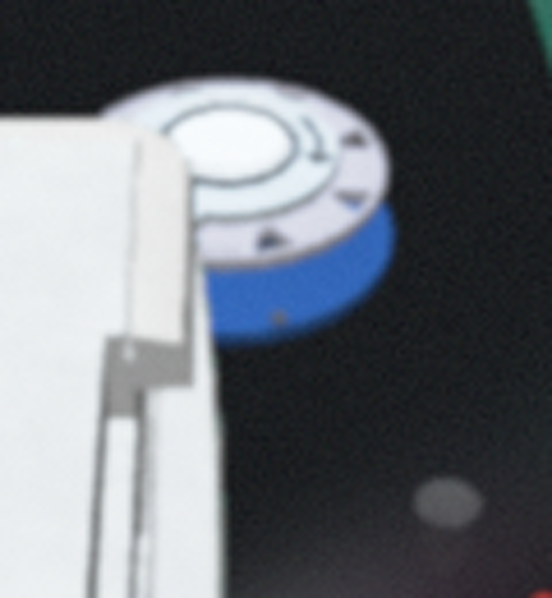

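Run:
```python
from h import *
i=snapshot("top").astype(int);B,G,R=[i[...,k] for k in range(3)]
sl=np.zeros(B.shape,bool);sl[160:195,190:222]=1
red=sl&(R>150)&(G<110)&(B<110); yel=sl&(R>110)&(G>80)&(B<70)
for n,m,z in(("red",red,78),("collar",red|yel,84)):
    v,u=np.nonzero(m);print(n,m.sum(),u.mean(),v.mean(),atz("top",u.mean(),v.mean(),z), atz("top",u.min()-.5,v.mean(),z)[1]-atz("top",u.max()+.5,v.mean(),z)[1])
# ring: non-dark
m=(i.min(2)>110);m[:,:190]=0;m[:,275:]=0;m[:160]=0;m[235:]=0
n,lab,st,ce=cv2.connectedComponentsWithStats(m.astype(np.uint8));k=1+st[1:,4].argmax();print(st[k])
c=max(cv2.findContours((lab==k).astype(np.uint8),0,1)[0],key=cv2.contourArea)
P=np.array([atz("top",*p[0],50)[:2] for p in c])
from scipy.optimize import least_squares
s=least_squares(lambda q:np.hypot(*(P-q[:2]).T)-q[2],[545,66,80],loss="soft_l1",f_scale=1);print("ring",s.x)
t=trace("top","petri_dish")[0];v,u=np.nonzero(t["region"]);print("dish",atz("top",u.mean(),v.mean(),70))
```

```text
red 157 202.44585987261146 174.85987261146497 [594.16472265 159.23041862  78.        ] 41.33032952234262
collar 287 202.53658536585365 174.99303135888502 [592.48827809 158.00650396  84.        ] 58.704969116903385
[ 207  167   55   55 2280]
ring [545.12305604  65.42920837  81.99419919]
dish [544.64000307  65.16803018  70.        ]
```

```bash
python3 -m jog '[[2,3.6,0,0.1,1],[4,7.2,0,0.2,1],[6,10.8,0,0.3,1],[8,14.4,0,0.4,1],[10,18,0,0.5,1],[12,21.6,0,0.6,1],[14,25.2,0,0.64,1],[16,28.8,0,0.64,1]]' 40 && python3 -m jog '[[2,3.6,0,0,1],[4,7.2,0,0,1],[6,10.8,0,0,1],[8,14.4,0,0,1],[10,18,0,0,1],[12,21.6,0,0,1],[14,25.2,0,0,1],[16,28.8,0,0,1]]'
```

```text
time_s: 1.77
position: [397.2, -206.6, 231.7]
tool_rot: [-3.141, 0.0, -2.054]
contact_force: [0.1, -0.6, 0.4]
opening: 0.005
time_s: 2.43
position: [557.3, 81.6, 231.5]
tool_rot: [-3.141, 0.0, -2.056]
contact_force: [1.2, 0.0, 0.1]
opening: 0.003
```

```bash
python3 -m jog '[[1.4,3,-1,0,1],[2.8,6,-3,0,1],[3.7,7.9,-6,0,1],[3.7,7.9,-9,0,1],[3.7,7.9,-11.5,0,1],[3.7,7.9,-12.5,0,1],[3.7,7.9,-12.5,0,1],[3.7,7.9,-12.5,0,1]]'
python3 - <<'E'
from h import *
a=snapshot("top")
p=arm.observe()["position"];print(p,proj("top",p))
A=cv2.resize(a[130:240,140:290],None,fx=5,fy=5,interpolation=cv2.INTER_CUBIC);cv2.imwrite("pics/t1.png",A)
b=snapshot("side");print(proj("side",p));B=cv2.resize(b[120:270,170:330],None,fx=4,fy=4,interpolation=cv2.INTER_CUBIC);cv2.imwrite("pics/s1.png",B)
E
```

```text
time_s: 3.1
position: [594.2, 158.3, 107.3]
tool_rot: [-3.141, 0.0, -2.057]
contact_force: [0.3, -0.6, 0.6]
opening: -0.004
[594.86071013 158.52330888 108.35482974] (np.float64(201.17701896528126), np.float64(172.37200204567563))
(np.float64(225.59221991358535), np.float64(216.82743235671683))
```

View pics/t1.png

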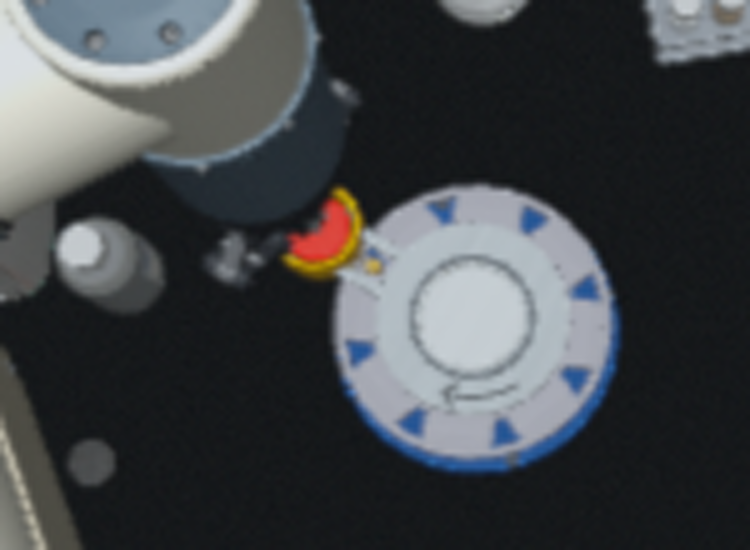

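View pics/s1.png

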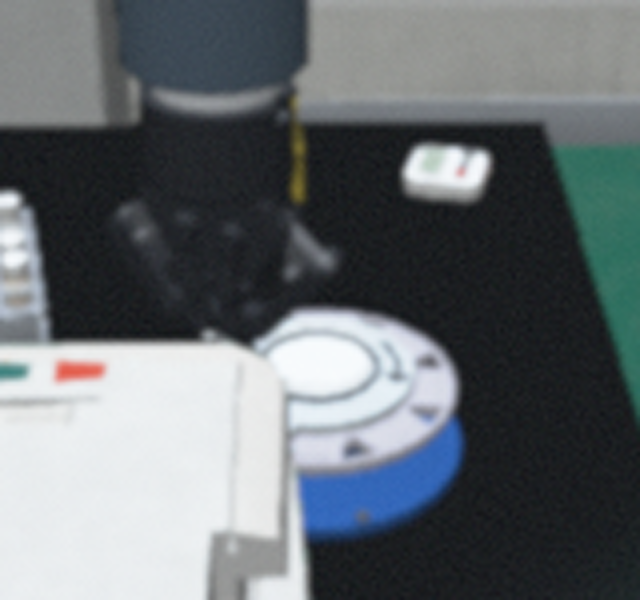

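```bash
python3 -m jog '[[-0.1,0,-0.8,0,1],[-0.1,0,-1.6,0,1],[-0.1,0,-2.2,0,1],[-0.1,0,-2.6,0,1],[-0.1,0,-2.6,0,1],[-0.1,0,-2.6,0,1]]' && python3 -m jog '[[0,0,-0.2,0,1],[0,0,-0.4,0,1],[0,0,-0.4,0,1],[0,0,-0.4,0,1]]'
```

```text
time_s: 3.7
position: [592.6, 158.4, 79.9]
tool_rot: [3.141, -0.001, -2.057]
contact_force: [-0.6, -0.1, 0.4]
opening: -0.004
time_s: 4.03
position: [593.2, 158.7, 77.1]
tool_rot: [-3.14, 0.001, -2.057]
contact_force: [0.5, 0.9, 3.7]
opening: -0.0
```

```bash
python3 -m jog '[[0,0,-0.3,0,1],[0,0,-0.6,0,1],[0,0,-0.9,0,1],[0,0,-1.0,0,1],[0,0,-1.05,0,1],[0,0,-1.05,0,1]]'
python3 - <<'E'
import numpy as np
C=np.array([545,65.4]);p0=C+105*np.array([np.cos(np.radians(62.5)),np.sin(np.radians(62.5))])
for d in range(0,52,3):
    a=np.radians(62.5-d);print(d,np.round((C+105*np.array([np.cos(a),np.sin(a)])-p0)/10,2),round(-np.radians(d),3))
E
```

```text
time_s: 4.53
position: [593.5, 158.6, 67.1]
tool_rot: [-3.14, 0.001, -2.056]
contact_force: [-0.9, -0.2, 8.8]
opening: 0.002
0 [0. 0.] -0.0
3 [ 0.48 -0.27] -0.052
6 [ 0.95 -0.56] -0.105
9 [ 1.4  -0.87] -0.157
12 [ 1.83 -1.21] -0.209
15 [ 2.25 -1.57] -0.262
18 [ 2.64 -1.95] -0.314
21 [ 3.02 -2.36] -0.367
24 [ 3.37 -2.78] -0.419
27 [ 3.7  -3.22] -0.471
30 [ 4.01 -3.67] -0.524
33 [ 4.29 -4.14] -0.576
36 [ 4.55 -4.63] -0.628
39 [ 4.78 -5.13] -0.681
42 [ 4.99 -5.64] -0.733
45 [ 5.17 -6.16] -0.785
48 [ 5.32 -6.68] -0.838
51 [ 5.44 -7.22] -0.89
```

```bash
python3 -m jog '[[0.24,-0.13,0,-0.026,1],[0.48,-0.27,0,-0.052,1],[0.95,-0.56,0,-0.105,1],[1.4,-0.87,0,-0.157,1],[1.83,-1.21,0,-0.209,1],[2.25,-1.57,0,-0.262,1],[2.25,-1.57,0,-0.262,1],[2.25,-1.57,0,-0.262,1]]'
cat > ang.py <<'E'
from h import *
o=arm.observe();print(np.round(o["position"],1),np.round(o["contact_force"],1))
a=np.degrees(np.arctan2(o["position"][1]-65.4,o["position"][0]-545));print("tip turned",62.5-a)
i=snapshot("top").astype(int);B,G,R=[i[...,k] for k in range(3)]
import sys
sl=np.zeros(B.shape,bool);sl[150:215,190:260]=1
yel=sl&(R>110)&(G>80)&(B<70)&(R-B>60)
v,u=np.nonzero(yel)
P=np.array([atz("top",x,y,84)[:2] for x,y in zip(u,v)]);r=np.hypot(*(P-[545,65.4]).T);P=P[r>70]
from scipy.optimize import least_squares
f=lambda d:np.hypot(*(P-[545+105*np.cos(np.radians(62.5-d)),65.4+105*np.sin(np.radians(62.5-d))]).T)-25
best=min((least_squares(lambda q:f(q[0]),[s],loss="soft_l1",f_scale=2) for s in range(-5,60,5)),key=lambda s:s.cost)
print("table turned",best.x,best.cost,len(P))
cv2.imwrite(f"pics/t_{o['time_s']:.2f}.png",cv2.resize(i[130:240,140:290].astype(np.uint8),None,fx=5,fy=5,interpolation=cv2.INTER_CUBIC))
E
python3 ang.py; ls pics
```

```text
time_s: 5.2
position: [616.8, 142.6, 67.5]
tool_rot: [-3.139, 0.003, -2.319]
contact_force: [0.9, 0.0, 8.3]
opening: -0.0
[616.8 142.6  67.5] [0.9 0.  8.3]
tip turned 15.400273468246773
table turned [15.46673506] 125.02027178210452 60
s1.png
side0.png
sidec.png
t1.png
t_5.20.png
top0.png
topc.png
```

```bash
python3 -m jog '[[0.39,-0.38,0,-0.052,1],[0.77,-0.79,0,-0.105,1],[1.12,-1.21,0,-0.157,1],[1.45,-1.65,0,-0.209,1],[1.76,-2.1,0,-0.262,1],[2.04,-2.57,0,-0.314,1],[2.3,-3.06,0,-0.367,1],[2.3,-3.06,0,-0.367,1]]'
python3 ang.py
```

```text
time_s: 5.92
position: [640.2, 111.8, 67.7]
tool_rot: [-3.14, 0.004, -2.689]
contact_force: [0.9, -0.6, 7.8]
opening: -0.001
[640.2 111.8  67.7] [ 0.9 -0.6  7.8]
tip turned 36.523555849402854
table turned [37.12470395] 105.09280395482176 57
```

```bash
cp pics/t_5.9.png pics/x.png 2>/dev/null || cp $(ls -t pics/t_*|head -1) pics/x.png
```

```text
(no output)
```

View pics/x.png

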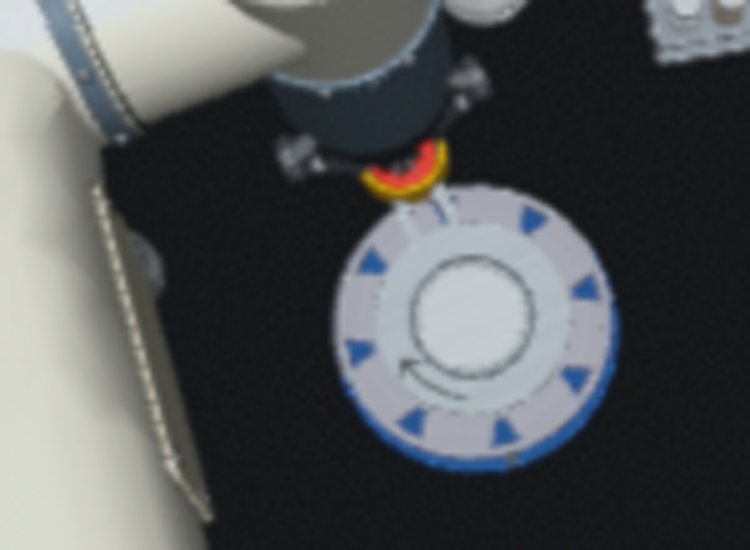

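```bash
python3 -m jog '[[0.16,-0.33,0,-0.035,1],[0.3,-0.67,0,-0.07,1],[0.44,-1.01,0,-0.105,1],[0.56,-1.35,0,-0.14,1],[0.56,-1.35,0,-0.14,1],[0.56,-1.35,0,-0.14,1]]'
python3 ang.py
```

```text
time_s: 6.47
position: [645.6, 98.6, 67.8]
tool_rot: [-3.14, 0.005, -2.826]
contact_force: [0.5, 0.4, 7.6]
opening: -0.002
[645.6  98.6  67.8] [0.5 0.4 7.6]
tip turned 44.22368344039249
table turned [45.13178205] 128.228726984682 62
```

```bash
python3 -m jog '[[0,0,0.15,0,1],[0,0,0.3,0,1],[0,0,0.45,0,1],[0,0,0.6,0,1],[0,0,0.6,0,1],[0,0,0.6,0,1]]'
python3 ang.py
```

```text
time_s: 7.02
position: [645.5, 98.8, 73.4]
tool_rot: [-3.141, 0.004, -2.825]
contact_force: [1.2, -0.1, 5.2]
opening: -0.004
[645.5  98.8  73.4] [ 1.2 -0.1  5.2]
tip turned 44.093631292098564
table turned [44.85042636] 106.70634721377472 59
```

Force is still 5.2 N at 73.4 mm, above the 70 mm between-hole rest height, so the pin is rising into the hole. Now straight up and away.

```bash
python3 -m jog '[[0,0,0.3,0,1],[0,0,0.6,0,1],[0,0,1.2,0,1],[0,0,2.5,0,1],[0,0,5,0,1],[0,0,8,0,1],[0,0,11,0,1],[0,0,14,0,1]]' && python3 -m jog '[[-1,-4,0,0,1],[-2,-8,0,0,1],[-3,-12,0,0,1],[-4,-16,0,0,1],[-5,-20,0,0,1],[-6,-23,0,0,1],[-7,-26,0,0,1],[-7,-26,0,0,1]]'
python3 ang.py
python3 - <<'E'
from h import *
i=snapshot("top").astype(int);B,G,R=[i[...,k] for k in range(3)]
sl=np.zeros(B.shape,bool);sl[140:215,190:260]=1
v,u=np.nonzero(sl&(R>150)&(G<110)&(B<110));p=atz("top",u.mean(),v.mean(),78);d=p[:2]-[545,65.4]
print(len(u),p,np.hypot(*d),62.5-np.degrees(np.arctan2(d[1],d[0])))
s=snapshot("side");cv2.imwrite("pics/s2.png",cv2.resize(s[120:270,170:330],None,fx=4,fy=4,interpolation=cv2.INTER_CUBIC))
t=trace("top","petri_dish")[0];v,u=np.nonzero(t["region"]);print("dish",atz("top",u.mean(),v.mean(),70))
cv2.imwrite("pics/t2.png",cv2.resize(i[130:240,140:290].astype(np.uint8),None,fx=5,fy=5,interpolation=cv2.INTER_CUBIC))
E
```

```text
time_s: 7.73
position: [642.4, 98.6, 212.4]
tool_rot: [3.141, -0.003, -2.826]
contact_force: [0.8, -0.6, -0.3]
opening: 0.002
time_s: 8.4
position: [570.9, -165.6, 211.4]
tool_rot: [3.141, -0.003, -2.83]
contact_force: [0.2, 0.9, -0.2]
opening: -0.003
[ 570.9 -165.6  211.4] [ 0.2  0.9 -0.2]
tip turned 146.1091801261864
table turned [44.89505446] 146.3529445554266 91
146 [644.15942691  97.49994908  78.        ] 104.2257102453526 44.56216451940027
dish [539.44108664  78.32042042  70.        ]
```

View pics/t2.png

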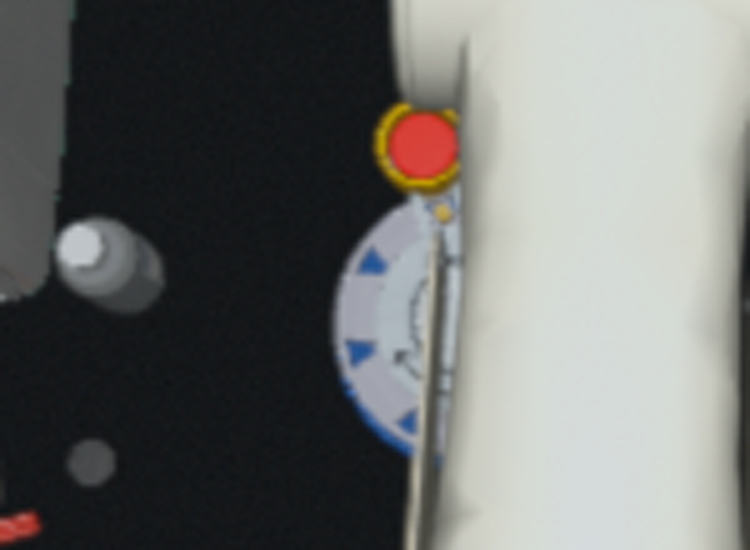

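View pics/s2.png

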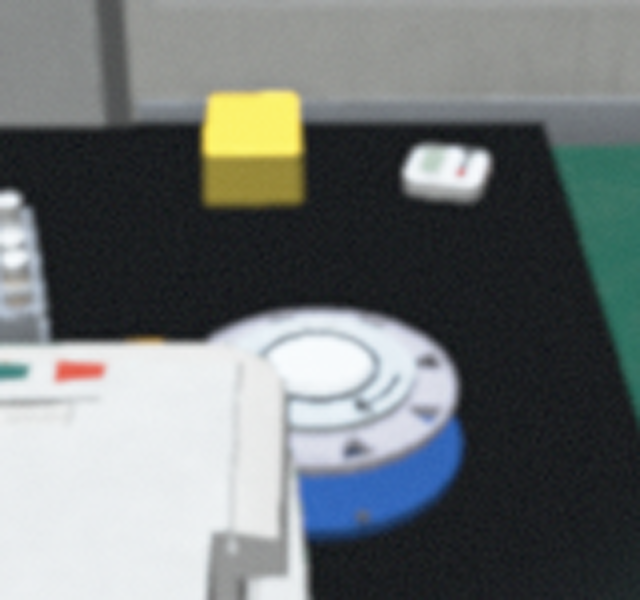

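```bash
python3 -c "
from rig import arm
print(arm.finish_job())"
```

```text
the job is handed in; nothing more can be done
None
```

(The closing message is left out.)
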